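Make the label printer ready for a medicine delivery

ROBOT

A 6-joint arm with a two-finger parallel gripper is mounted at the origin on the work surface. World frame = base frame: x ahead of the robot, y to its left, z up, the work surface at z = 0. Lengths are in m, angles in degrees, forces in N, time in s.
With the tool pointing down it reaches from about 0.375 to 0.9 m from the base axis. Payload 3.1 kg.
Tool frame: the origin (TCP) lies at the very end of the fingers, on their centre line; the grasp point (between the pads) lies 19 mm behind it; z points along the fingers, x is the direction in which the jaws open and shut, and the axes are right-handed (so a half turn about z gives the same grasp; the last joint's range is limited). The gripper opens to 87 mm and grips with 3 to 60 N. Pads are 19 mm wide; open, the fingers measure 117 mm over their backs; the gripper's body (75 mm by 190 mm) begins 51 mm behind the grasp point.
Start: joints at [-80.415, 30.224, 82.088, -0, 67.689, -10.227], TCP at [0.212, -0.588, 0.223] pointing down, gripper open.
Joint ranges: [-176.69, 176.69], [-43.24, 126.21], [12.49, 139.97], [-82, 262], [0, 151.66], [-163.58, 163.58]. Speed limits (degrees/s): [159.86, 159.86, 180, 180, 180, 180].

INTERFACE

Orientations are given as a 3x3 rotation matrix whose columns are the frame's x, y, z axes.
In Python, from rig import bot gives the robot as it stands.
- The arm moves only by the tool arm_command, never from a script. Its argument "plan" is a list of rows, each an object of numbers: "claw": the opening, from 0 (shut) to 1 (fully open); "dx", "dy", "dz": the shift along the tool's x, y, z in cm; "twist": the turn about the tool's z in degrees. A call has 1 to 8 rows; each row is the pose to reach, as a shift and turn from the pose measured when the call began, along the tool's axes at that moment; what a row does not reach only later rows make up. A row lasts 1/12 s, in which the tool goes at most 41.7 mm and 7.16 degrees, less where a joint would pass 70% of its speed; a pose out of reach is approached as far as the arm can. A call with a gripper value outside its range is refused whole. The fingers move at their own pace and stop on an object; the grip force is fixed at half the most. Time passes only in rows, so rows that repeat a pose let the fingers close. It gives the time, the measured TCP pose, the force and the opening at its end, in the units of the state.
- bot.read_state(): the state, without advancing time (a new reading comes with each control period).
- bot.capture(name): name is "side" or "top" or "wrist"; returns the picture (420x560x3 uint8, red, green, blue); there is no depth.
- bot.calibration(name): a dict with "intrinsics" (3x3 intrinsics, pixels), "rvec" (rotation vector, rad) and "tvec" (3), from world to camera coordinates, as OpenCV has them; the wrist camera has in their place "T_tool_cam" (4x4, takes a point from camera to tool coordinates, whose origin is the TCP and whose axes are the tool frame's). Camera axes: x right, y down, z forward; pixel columns grow to the right and rows downward; lengths in m; the calibration is good to about 2 mm. The wrist camera is an equidistant fisheye: a pixel r from the principal point sees the ray r / f radians off the axis. A picture is of the moment at which its call begins: read the wrist's pose just before it. calibration takes no time and is no camera call.
- bot.hand_in(): hands the job in, once; it reports no verdict.
The state is a dict: "time_s": time; "joint_positions": joint angles; "qvel": joint speeds; "tau": joint torques, N m; "position": TCP position; "tcp_rot": TCP orientation; "force": force on the tool from outside, world axes, zero at the start; "moment": the same for the moment, N m; "opening": opening from 0.0 (shut) to 1.0 (fully open).
Only numpy, scipy, OpenCV 4.12 (cv2) and the standard library are available. Lean on these libraries where they do the work, as an engineer would, in place of code of your own. Each camera call takes 0.05 s, during which the arm holds its last target.

TASK

Make the label printer on the receiving desk ready: push its raised lid fully shut, then switch the power block on by pressing the white-marked end of its red rocker fully down, then press the green key on the keypad fully in with the fingertips and finish while still holding it in. Keep to this order and only press: never swing the lid further open, never press the yellow or blue key, and leave the stamps, medicine boxes, bottle and jar where they stand.

Things in the scene. Friction and masses are not known exactly. Their poses are not given: they have to be found in the camera images.
- printer: White label printer, fixed on the desk: 240 deep (x), 170 wide (y), 128 high with its lid shut. Origin: centre of its underside; x points away from the robot at yaw 0, z up. A grey lid (flat panel 160 long, 170 wide, 8 thick, blue tab at the free edge) covers its near part and opens upward, free edge towards the robot.
- lid_hinge (a point): Fixed point on the printer midway along the lid's hinge line (the lid's far edge), at the height of the lid's upper face when shut: 128 mm above the desk, 40 mm along the printer's x from its centre. Axes as the printer's: y along the hinge, x from the lid's free edge to the hinge.
- lid_edge (a point): Middle of the lid's free edge, on its upper face: 160 mm from the hinge line, towards the robot. It moves with the lid; z is normal to the lid's upper face.
- lid (a joint): Lid angle in rad: 0 shut (lid flat on the housing), grows as the free edge rises; starts 0.35 to 0.7. It stays where it is left (stiff hinge, about 2 to 3 N at 100 mm from the hinge) and meets a hard stop when shut.
- power_block: Black power block, 130 (x) x 90 (y), 35 high, fixed on the desk; origin at the centre of its underside. In the middle of its top sits a red rocker switch, V-shaped from the side: two faces 31 long and 30 wide, meeting in the middle. The face towards the block's -x is marked with a white bar: pressing it down switches on.
- rocker_on (a point): Point on the rocker's marked face, on its middle line, 21 mm from where the faces meet and 10 mm from the outer end; moves with the rocker. Off, the face slopes up outwards by 0.3 rad and the point is 51 mm above the desk; on, the face is level and the point 45 mm above the desk. x points from the marked face to the other, y along the pivot.
- rocker (a joint): Rocker angle in rad: 0 off (marked end up), 0.30 on (marked end down, hard stop). It stays where it is left; about 2 to 3 N on the marked face turns it.
- keypad: Grey keypad, 80 (x) x 170 (y), 20 high, fixed on the desk; origin at the centre of its underside. It carries three round keys in a row along y, 50 mm apart: green, yellow and blue, in any order. Each key is 26 across in a black collar 42 across; its top is 42 mm above the desk and 10 mm above its collar.
- key_green_top (a point): Centre of the green key's top, 42 mm above the desk when released; moves down with the key. z up, x as the keypad's.
- key_green (a joint): Green key travel in m: 0 released, 0.006 fully in (hard stop). Spring: about 1.5 N to start, 5 N fully in; it rises again when let go.
- key_yellow (a joint): The yellow key's travel, as for the green one; not to be pressed.
- key_blue (a joint): The blue key's travel, as for the green one; not to be pressed.
- stamp_black_mid (a point): Centre of a loose black self-inking stamp, 40 x 60, 84 tall, standing on the desk (bystander; this point is 42 mm up).
- stamp_blue_mid (a point): Centre of a loose stamp of the same size with a blue cap (bystander; 42 mm up).
- medbox_a_mid (a point): Centre of a loose white and blue medicine box lying on the desk, 45 x 90, 30 high (bystander; 15 mm up).
- medbox_b_mid (a point): Centre of a loose white and blue medicine box standing on the desk, 50 x 50, 80 high (bystander; 40 mm up).
- sanitiser_mid (a point): Centre of a loose clear bottle with blue cap, 60 across, 150 tall (bystander; 75 mm up).
- pill_jar_mid (a point): Centre of a loose amber jar with white cap, 52 across, 75 tall (bystander; 37 mm up).

How it is judged (in metres and radians):
On the way, in this order (a step that is already met when the one before it is completed fails the run):
1. the lid is pushed shut (value of joint lid below 0.03 rad), for 0.1 s.
2. the rocker is on, with the lid shut (value of joint lid below 0.03 rad and value of joint rocker above 0.24 rad), for 0.1 s.
3. the green key is held in by the fingers, with the lid shut and the rocker on (all of step 2 and value of joint key_green above 0.0045 m and contact force between the fingers and key_green above 1 N), for 0.3 s.
At the end, for the whole second after the job is handed in: The lid is shut (within 0.03 rad), the rocker is on (above 0.24 rad), and the fingers are holding the green key in (at least 4.5 of its 6 mm, with more than 1 N) (all of step 3); the arm keeps its last pose, push and grip.
It fails at once if the rocker is switched before the lid is shut (value of joint rocker above 0.15 rad and value of joint lid above 0.06 rad).
It fails at once if the green key is pressed before the lid is shut and the rocker on (value of joint key_green above 0.003 m and (value of joint lid above 0.06 rad or value of joint rocker below 0.15 rad)).
It fails at once if the yellow or blue key is pressed (value of joint any of key_yellow, key_blue above 0.003 m).
It fails at once if the lid is lifted further open (beyond 0.8 rad) (value of joint lid above 0.8 rad).
It fails at once if a stamp, medicine box, bottle or jar is moved more than 20 mm, lifted or knocked over (distance of any of stamp_black_mid, stamp_blue_mid, medbox_a_mid, medbox_b_mid, sanitiser_mid, pill_jar_mid from where it was at the start of the episode above 0.02 m).
It also fails if it takes over 64 s, if anything falls off the work surface, if the arm or the gripper's body presses on something with over 40 N, if the wrist force passes 120 N, or if a joint passes its speed limit or range.

## Working session

There is one attempt and no reset: what is moved stays moved. The work goes in short steps, Python scripts to look and compute and a tool call to move; the robot and the scene stay as the last step left them, time stands still between calls to the robot, and variables do not carry over. Pictures are saved under pics/ and viewed, and the job is handed in when it is done.

Besides the shell and the picture viewer there is one more tool, called as name(argument=value, ...) on one line, values as JSON. arm_command: Moves the arm, as the interface text tells. Its arguments: {"type":"object","properties":{"plan":{"type":"array"}},"required":["plan"]}

```bash
mkdir -p pics; python3 - <<'E'
from rig import bot
import cv2
s=bot.read_state()
print({k:(v if not hasattr(v,'tolist') else v.tolist()) for k,v in s.items()})
for n in("top","side","wrist"):
    im=bot.capture(n); cv2.imwrite(f"pics/{n}0.png",im[:,:,::-1])
    print(n,bot.calibration(n))
E
```

```text
{'time_s': 0.0, 'joint_positions': [-80.41277073052548, 30.279810523549724, 82.15823200555194, -0.0019913446128581934, 67.68813722340276, -10.226886893680858], 'qvel': [0.013133988858581231, 0.028660760339371247, -0.03785801747365601, -0.0648196314288244, 0.0013102213839499598, 0.14770092304890087], 'tau': [0.0007861854646762367, -44.00335192680359, -17.65932261943817, 0.06344286259263754, 0.05809366120956838, -0.00017632398794376059], 'position': [0.2117520255934274, -0.587240762184805, 0.22155233329148621], 'tcp_rot': [[0.33898173208581583, -0.9407928712104201, -0.00039848683069290474], [-0.9407904461315608, -0.338981775793072, 0.002166136596434516], [-0.0021729656414919926, -0.00035938813216871747, -0.9999975745273043]], 'force': [0.4712018351144937, -0.6487342419228675, 0.1613947451403019], 'moment': [-0.03089190339912519, -0.012285480224461407, 0.010775555154339544], 'opening': 1.000277138269612}
top {'intrinsics': array([[401.65312911,   0.        , 288.23466297],
       [  0.        , 401.65312911, 204.56892114],
       [  0.        ,   0.        ,   1.        ]]), 'rvec': arr
[... 213 characters left out ...]
7773],
       [  0.        ,   0.        ,   1.        ]]), 'rvec': array([ 0.10383774, -2.79111254,  1.3299326 ]), 'tvec': array([0.54999771, 0.08679828, 1.30512903])}
wrist {'intrinsics': array([[325.1922621 ,   0.        , 280.69121363],
       [  0.        , 325.1922621 , 211.37979407],
       [  0.        ,   0.        ,   1.        ]]), 'T_tool_cam': array([[ 9.99999992e-01, -1.20334707e-04,  4.53025924e-05,
         1.07378101e-03],
       [ 1.00662011e-04,  9.51886663e-01,  3.06450274e-01,
        -8.45764705e-02],
       [-7.99995373e-05, -3.06450267e-01,  9.51886667e-01,
        -1.61639242e-01],
       [ 0.00000000e+00,  0.00000000e+00,  0.00000000e+00,
         1.00000000e+00]])}
```

View pics/top0.png

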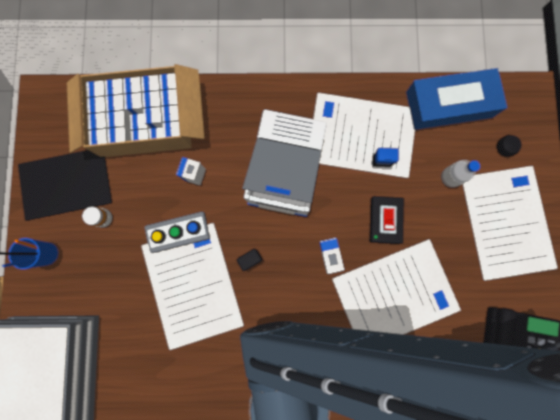

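View pics/side0.png

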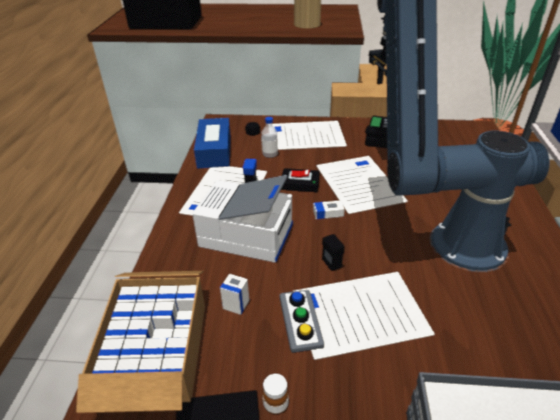

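View pics/wrist0.png

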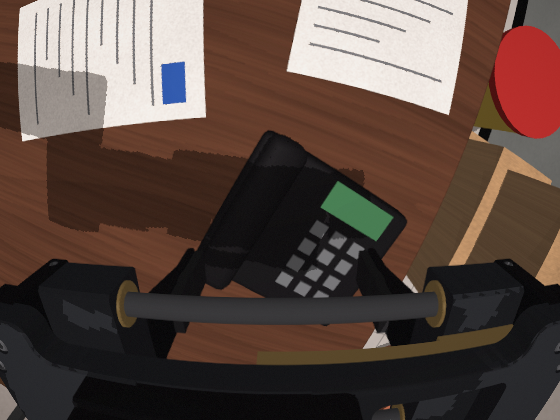

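The top view shows the printer with its lid at about (283,175), the power block at (388,220), and the keypad's yellow, green and blue keys at (157,237), (175,232) and (193,228). I'll zoom in and measure each one next.

```bash
cat > h.py <<'E'
import numpy as np, cv2
from rig import bot
C={n:bot.calibration(n) for n in("top","side","wrist")}
def ray(n,p,st=None):
    K=C[n]["intrinsics"]
    if n=="wrist":
        a=np.array([(p[0]-K[0,2])/K[0,0],(p[1]-K[1,2])/K[1,1]]);r=np.linalg.norm(a)+1e-12
        d=np.r_[a/r*np.sin(r),np.cos(r)]
        T=np.eye(4);T[:3,:3]=st["tcp_rot"];T[:3,3]=st["position"];T=T@C[n]["T_tool_cam"]
        return T[:3,3],T[:3,:3]@d
    R=cv2.Rodrigues(C[n]["rvec"])[0]
    return -R.T@C[n]["tvec"],R.T@np.linalg.solve(K,[p[0],p[1],1.])
def onz(n,p,z,st=None):
    o,d=ray(n,p,st);return o+d*(z-o[2])/d[2]
def tri(*rs):
    A=np.zeros((3,3));b=np.zeros(3)
    for o,d in rs:
        d=d/np.linalg.norm(d);P=np.eye(3)-np.outer(d,d);A+=P;b+=P@o
    x=np.linalg.solve(A,b)
    res=[np.linalg.norm(np.cross(x-o,d/np.linalg.norm(d))) for o,d in rs]
    return x,max(res)
def proj(n,X):
    return cv2.projectPoints(np.array([X],float),C[n]["rvec"],C[n]["tvec"],C[n]["intrinsics"],None)[0].ravel()
def blobs(im,kind,amin=8):
    h=cv2.cvtColor(im,cv2.COLOR_RGB2HSV);H,S,V=[h[...,i].astype(int) for i in range(3)]
    m={"red":((H<6)|(H>174))&(S>170)&(V>90),"green":(H>45)&(H<85)&(S>120)&(V>50),"yellow":(H>20)&(H<35)&(S>150)&(V>120),"blue":(H>100)&(H<130)&(S>150)&(V>60)}[kind]
    n,l,s,c=cv2.connectedComponentsWithStats(m.astype(np.uint8))
    return [(s[i,4],c[i].round(1).tolist(),s[i,:4].tolist()) for i in range(1,n) if s[i,4]>=amin]
E
python3 - <<'E'
from h import *
for n in("top","side"):
    im=cv2.imread(f"pics/{n}0.png")
    for k in("red","green","yellow","blue"): print(n,k,[b for b in blobs(im[:,:,::-1],k)])
t=cv2.imread("pics/top0.png");s=cv2.imread("pics/side0.png")
r=lambda a,f:cv2.resize(a,None,fx=f,fy=f,interpolation=cv2.INTER_CUBIC)
cv2.imwrite("pics/t_pr.png",r(t[100:225,230:420],4)); cv2.imwrite("pics/s_pr.png",r(s[150:270,185:345],5))
cv2.imwrite("pics/t_pb.png",r(t[185:255,360:420],8))
E
```

```text
top red [(np.int32(128), [388.1, 216.2], [384, 209, 9, 15])]
top green [(np.int32(84), [174.5, 231.5], [170, 227, 10, 10]), (np.int32(12), [375.5, 236.5], [374, 235, 4, 4]), (np.int32(455), [542.4, 326.2], [527, 317, 32, 19])]
top yellow [(np.int32(81), [156.4, 235.9], [152, 231, 10, 11])]
top blue [(np.int32(3206), [454.7, 99.4], [408, 70, 98, 58]), (np.int32(195), [165.8, 105.2], [163, 75, 7, 61]), (np.int32(195), [148.1, 105.8], [144, 76, 11, 61]), (np.int32(187), [130.9, 107.4], [126, 78, 11, 61]), (np.int32(193), [110.6, 110.1], [108, 80, 6, 61]), (np.int32(196), [92.2, 112.5], [90, 82, 6, 61]), (np.int32(102), [328.0, 109.1], [324, 102, 9, 15]), (np.int32(303), [386.3, 155.7], [375, 149, 23, 15]), (np.int32(62), [181.4, 166.3], [178, 158, 8, 18]), (np.int32(86), [473.4, 165.7], [468, 161, 11, 10]), (np.int32(111), [519.9, 181.0], [513, 177, 15, 9]), (np.int32(105), [277.5, 189.9], [266, 186, 24, 9]), (np.int32(78), [192.4, 226.9], [188, 222, 10, 10]), (np.int32(895), [32.8, 254.6], [9, 239, 48, 30]), (np.int32(55), [201.3, 242.8], [195, 240, 15, 7]), (np.int32(125), [328.8, 244
[... 812 characters left out ...]
319.7, 209.6], [315, 202, 9, 16]), (np.int32(19), [192.6, 206.6], [190, 205, 6, 4]), (np.int32(87), [233.1, 290.9], [221, 284, 22, 27]), (np.int32(88), [296.5, 296.6], [291, 292, 12, 10]), (np.int32(263), [155.5, 296.0], [118, 294, 76, 5]), (np.int32(41), [314.0, 300.5], [311, 294, 7, 13]), (np.int32(235), [142.0, 313.2], [112, 311, 61, 6]), (np.int32(56), [180.8, 321.8], [173, 320, 16, 5]), (np.int32(188), [126.4, 331.9], [106, 330, 43, 7]), (np.int32(411), [141.3, 351.1], [99, 348, 85, 7]), (np.int32(29), [171.1, 369.7], [161, 369, 19, 2]), (np.int32(29), [101.8, 371.4], [93, 371, 21, 2]), (np.int32(25), [125.9, 370.8], [115, 370, 21, 2]), (np.int32(26), [146.9, 370.2], [139, 370, 20, 2])]
```

View pics/t_pr.png

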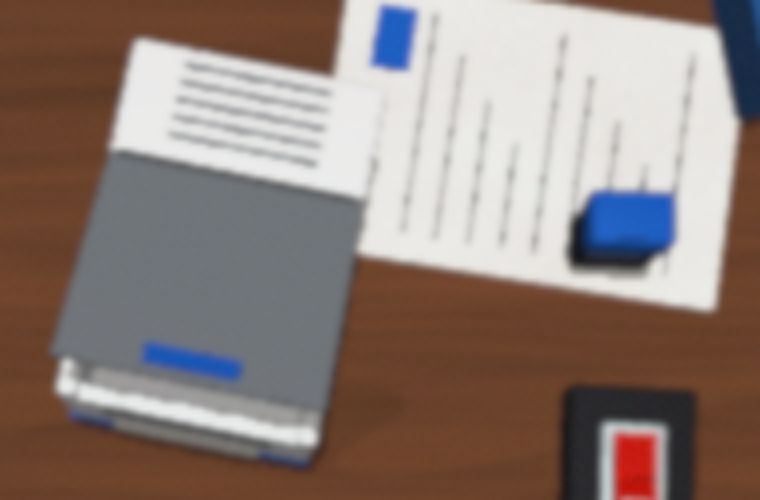

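View pics/s_pr.png

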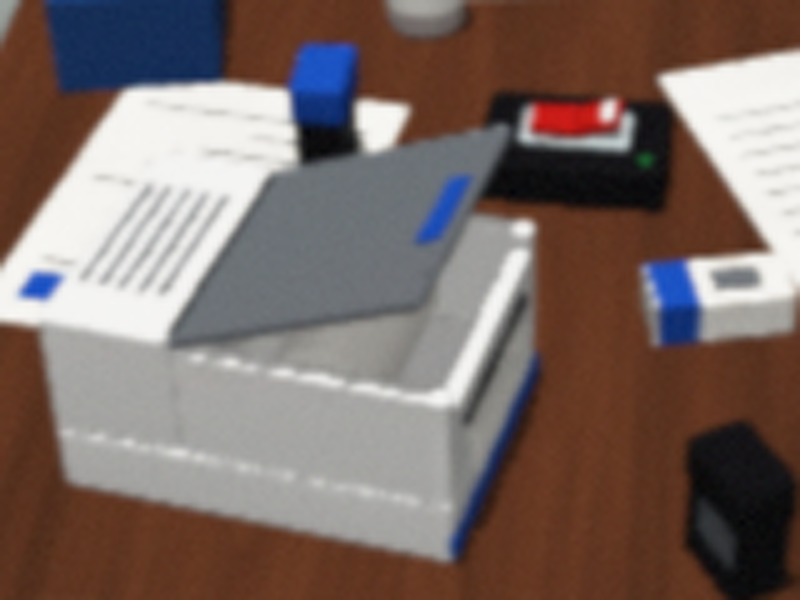

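View pics/t_pb.png

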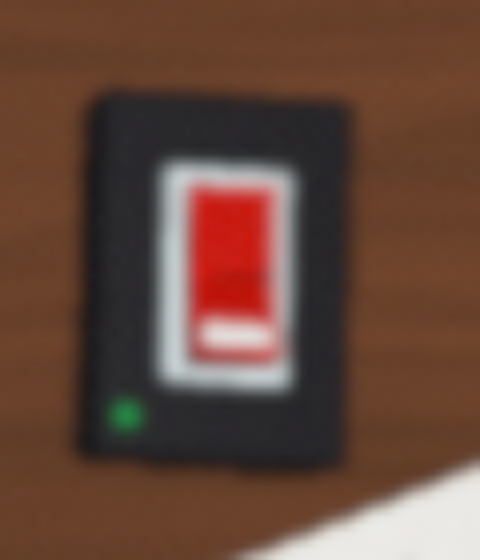

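```bash
python3 - <<'E'
from h import *
P={"green":((174.5,231.5),(300.5,312.4)),"yellow":((156.4,235.9),(304.8,328.9)),"blue":((192.4,226.9),(296.5,296.6)),
"whitebar":((388.9,226.2),(305.8,171.7)),"red":((388.1,216.2),(297.8,173)),
"hL":((259.3,137.8),(219.2,218.8)),"hR":((320.4,149.2),(238.3,185.3)),"fL":((242.8,188.5),(268.8,210.3)),"fR":((311.8,202.2),(286.3,175.2)),"tab":((277.5,189.9),(273.4,191.3)),
"capblue":((386.3,155.7),(249.4,166.4)),"sanit":((473.4,165.7),(268.5,119.5))}
R={}
for k,(a,b) in P.items():
    x,r=tri(ray("top",a),ray("side",b));R[k]=x;print(k,x.round(4),round(r,4))
for a,b in(("hL","fL"),("hR","fR"),("hL","hR"),("fL","fR"),("yellow","blue")):
    d=R[b]-R[a];print(a,b,d.round(3),np.linalg.norm(d).round(4),"yaw",np.degrees(np.arctan2(d[1],d[0])).round(1))
for k in("hL","hR","fL","fR"):pass
print("white z51",onz("top",P["whitebar"][0],.053),onz("side",P["whitebar"][1],.053))
for k in("green","yellow","blue"):print(k,onz("top",P[k][0],.042),onz("side",P[k][1],.042))
# block top outline
c=[onz("top",(360+u/8-.45,185+v/8-.45),.035)[:2].round(4) for u,v in((100,95),(350,105),(343,465),(90,455))];print(c,np.mean(c,0))
# bystanders on top view
for k,p,z in(("blackst",(250,259),.084),("medA",(332,256),.03),("medB",(191,171),.08),("jar",(92,216),.075)):print(k,onz("top",p,z).round(3))
E
```

```text
green [0.4763 0.3118 0.0357] 0.0003
yellow [0.4643 0.3606 0.0376] 0.0001
blue [0.4887 0.2629 0.0353] 0.0002
whitebar [ 0.4858 -0.2758  0.0521] 0.0001
red [ 0.5134 -0.2764  0.0454] 0.0004
hL [0.7137 0.073  0.1198] 0.0016
hR [ 0.6838 -0.0869  0.1202] 0.0001
fL [0.5696 0.1082 0.1842] 0.0
fR [ 0.5359 -0.0586  0.1818] 0.0004
tab [0.5657 0.0242 0.1838] 0.0001
capblue [ 0.6783 -0.272   0.0687] 0.0
sanit [ 0.6315 -0.4741  0.143 ] 0.0006
hL fL [-0.144  0.035  0.064] 0.1617 yaw 166.3
hR fR [-0.148  0.028  0.062] 0.1627 yaw 169.2
hL hR [-0.03 -0.16  0.  ] 0.1627 yaw -100.6
fL fR [-0.034 -0.167 -0.002] 0.1702 yaw -101.4
yellow blue [ 0.024 -0.098 -0.002] 0.1007 yaw -76.0
white z51 [ 0.48574855 -0.27562754  0.053     ] [ 0.48566902 -0.27450927  0.053     ]
green [0.47567486 0.31003737 0.042     ] [0.47646887 0.31684002 0.042     ]
yellow [0.46394767 0.35916084 0.042     ] [0.464374   0.36379796 0.042     ]
blue [0.48799094 0.26132535 0.042     ] [0.48860738 0.26856318 0.042     ]
[array([ 0.5706, -0.2363]), array([ 0.5666, -0.3235]), array([ 0.4414, -0.3157]), array([ 0.4454, -0.2287])] [ 0.506   -0.27605]
blackst [0.4   0.099 0.084]
medA [ 0.406 -0.122  0.03 ]
medB [0.636 0.26  0.08 ]
jar [0.516 0.522 0.075]
```

arm_command(plan=[{"claw": 0, "dx": -22.2, "dy": -27.7, "dz": 0}, {"claw": 0, "dx": -22.2, "dy": -27.7, "dz": 0}, {"claw": 0, "dx": -22.2, "dy": -27.7, "dz": 0}, {"claw": 0, "dx": -22.2, "dy": -27.7, "dz": 0}, {"claw": 0, "dx": -22.2, "dy": -27.7, "dz": 0}, {"claw": 0, "dx": -22.2, "dy": -27.7, "dz": 0}, {"claw": 0, "dx": -22.2, "dy": -27.7, "dz": 0}, {"claw": 0, "dx": -22.2, "dy": -27.7, "dz": 0}])

```text
$.plan[0]: bad value
```

arm_command(plan=[{"claw": 0.0, "dx": -2.5, "dy": -3.0, "dz": 0.0, "twist": 0.0}])

```text
time_s: 0.23
position: [0.2289, -0.56, 0.2218]
tcp_rot: [[0.334, -0.942, -0.001], [-0.942, -0.334, -0.006], [0.005, 0.003, -1.0]]
force: [1.0, -1.1, 0.5]
opening: 0.972
```

arm_command(plan=[{"claw": 0.0, "dx": -21.3, "dy": -26.3, "dz": 0.0, "twist": 0.0}, {"claw": 0.0, "dx": -21.3, "dy": -26.3, "dz": 0.0, "twist": 0.0}, {"claw": 0.0, "dx": -21.3, "dy": -26.3, "dz": 0.0, "twist": 0.0}, {"claw": 0.0, "dx": -21.3, "dy": -26.3, "dz": 0.0, "twist": 0.0}, {"claw": 0.0, "dx": -21.3, "dy": -26.3, "dz": 0.0, "twist": 0.0}, {"claw": 0.0, "dx": -21.3, "dy": -26.3, "dz": 0.0, "twist": 0.0}, {"claw": 0.0, "dx": -21.3, "dy": -26.3, "dz": 0.0, "twist": 0.0}, {"claw": 0.0, "dx": -21.3, "dy": -26.3, "dz": 0.0, "twist": 0.0}])

```text
time_s: 0.9
position: [0.4061, -0.2692, 0.2197]
tcp_rot: [[0.334, -0.943, -0.001], [-0.943, -0.334, -0.006], [0.005, 0.003, -1.0]]
force: [1.8, 0.6, -1.1]
opening: 0.403
```

arm_command(plan=[{"claw": 0.0, "dx": -21.2, "dy": -26.2, "dz": 0.0, "twist": 0.0}, {"claw": 0.0, "dx": -21.2, "dy": -26.2, "dz": 0.0, "twist": 0.0}, {"claw": 0.0, "dx": -21.2, "dy": -26.2, "dz": 0.0, "twist": 0.0}, {"claw": 0.0, "dx": -21.2, "dy": -26.2, "dz": 0.0, "twist": 0.0}, {"claw": 0.0, "dx": -21.2, "dy": -26.2, "dz": 0.0, "twist": 0.0}, {"claw": 0.0, "dx": -21.2, "dy": -26.2, "dz": 0.0, "twist": 0.0}, {"claw": 0.0, "dx": -21.2, "dy": -26.2, "dz": 0.0, "twist": 0.0}, {"claw": 0.0, "dx": -21.2, "dy": -26.2, "dz": 0.0, "twist": 0.0}])

```text
time_s: 1.57
position: [0.5797, 0.0153, 0.2177]
tcp_rot: [[0.334, -0.942, -0.002], [-0.942, -0.334, -0.006], [0.005, 0.004, -1.0]]
force: [-0.1, 0.3, 0.1]
opening: 0.003
```

arm_command(plan=[{"claw": 0.0, "dx": 0.0, "dy": -1.0, "dz": 1.5, "twist": 0.0}, {"claw": 0.0, "dx": 0.0, "dy": -1.0, "dz": 1.5, "twist": 0.0}, {"claw": 0.0, "dx": 0.0, "dy": -1.0, "dz": 1.5, "twist": 0.0}])

```text
time_s: 1.82
position: [0.5882, 0.0193, 0.2014]
tcp_rot: [[0.336, -0.942, -0.005], [-0.942, -0.336, -0.006], [0.004, 0.007, -1.0]]
force: [-0.8, -0.1, -0.0]
opening: 0.006
```

```bash
python3 - <<'E'
from h import *
print(bot.read_state()["position"],bot.read_state()["force"])
im=bot.capture("side"); cv2.imwrite("pics/side1.png",im[:,:,::-1])
im=bot.capture("wrist"); cv2.imwrite("pics/wrist1.png",im[:,:,::-1])
E
```

```text
[0.58816962 0.01929236 0.20143354] [-0.83081077 -0.14404196 -0.04408792]
```

View pics/side1.png

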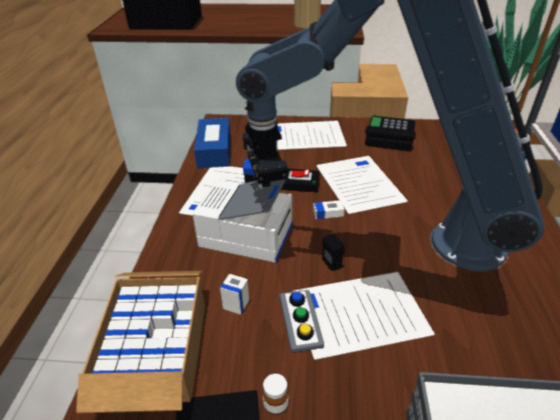

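View pics/wrist1.png

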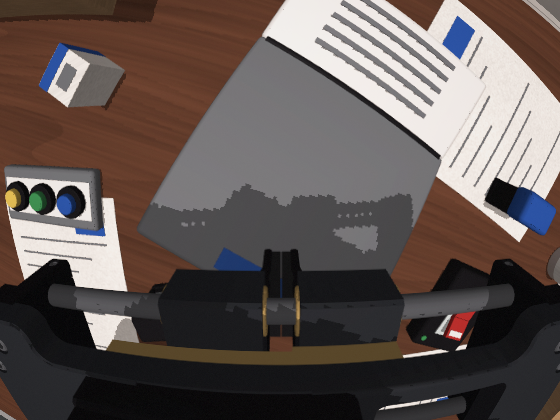

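Side view: the closed fingertips are above the lid just beyond the blue tab, at about (272,185). The wrist view shows them on the lid's centre line at about (280,255). Now I'll push down.

arm_command(plan=[{"claw": 0.0, "dx": 0.0, "dy": 0.5, "dz": 1.0, "twist": 0.0}, {"claw": 0.0, "dx": 0.0, "dy": 0.5, "dz": 2.0, "twist": 0.0}, {"claw": 0.0, "dx": 0.0, "dy": 0.5, "dz": 2.8, "twist": 0.0}, {"claw": 0.0, "dx": 0.0, "dy": 0.5, "dz": 3.6, "twist": 0.0}, {"claw": 0.0, "dx": 0.0, "dy": 0.5, "dz": 4.4, "twist": 0.0}, {"claw": 0.0, "dx": 0.0, "dy": 0.5, "dz": 5.2, "twist": 0.0}])

```text
time_s: 2.42
position: [0.5833, 0.0155, 0.1499]
tcp_rot: [[0.333, -0.943, -0.003], [-0.943, -0.333, -0.006], [0.004, 0.005, -1.0]]
force: [-0.9, 0.8, 0.3]
opening: 0.002
```

arm_command(plan=[{"claw": 0.0, "dx": 0.0, "dy": 0.0, "dz": 0.6, "twist": 0.0}, {"claw": 0.0, "dx": 0.0, "dy": 0.0, "dz": 1.2, "twist": 0.0}, {"claw": 0.0, "dx": 0.0, "dy": 0.0, "dz": 1.7, "twist": 0.0}])

```text
time_s: 2.67
position: [0.5829, 0.0156, 0.132]
tcp_rot: [[0.333, -0.943, -0.004], [-0.943, -0.333, -0.006], [0.004, 0.006, -1.0]]
force: [-1.2, 0.6, 1.5]
opening: 0.0
```

```bash
python3 - <<'E'
from h import *
s=bot.read_state();print(s["position"],s["force"])
im=bot.capture("side"); cv2.imwrite("pics/side2.png",cv2.resize(im[140:280,180:350,::-1],None,fx=4,fy=4))
im=bot.capture("wrist"); cv2.imwrite("pics/wrist2.png",im[:,:,::-1])
E
```

```text
[0.58292291 0.01556282 0.13198156] [-1.16534436  0.64260466  1.46279141]
```

View pics/side2.png

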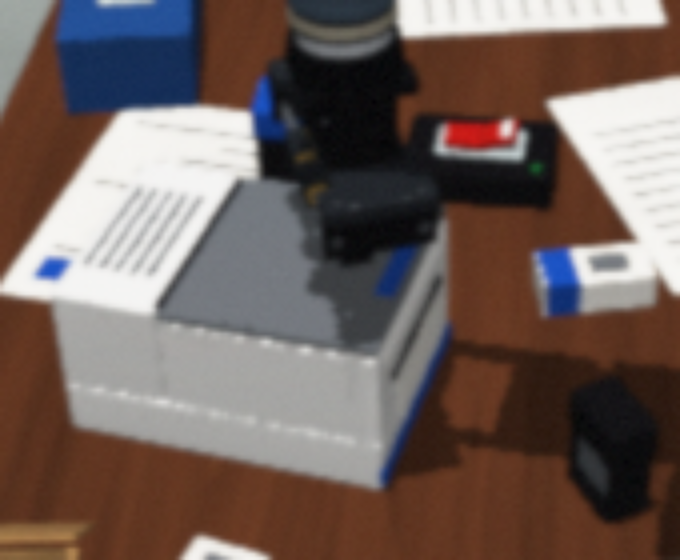

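View pics/wrist2.png

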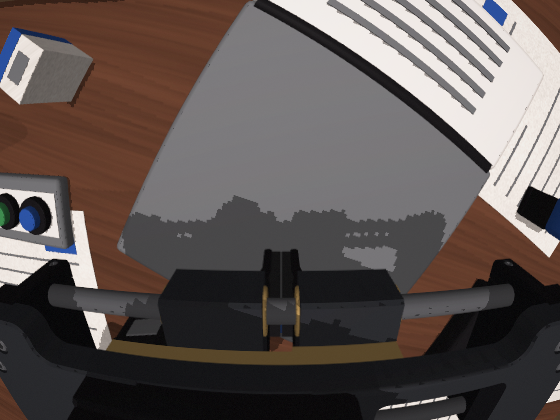

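The lid now lies nearly flat. I'll press further onto the stop.

arm_command(plan=[{"claw": 0.0, "dx": 0.0, "dy": 0.0, "dz": 0.4, "twist": 0.0}, {"claw": 0.0, "dx": 0.0, "dy": 0.0, "dz": 0.6, "twist": 0.0}, {"claw": 0.0, "dx": 0.0, "dy": 0.0, "dz": 0.7, "twist": 0.0}, {"claw": 0.0, "dx": 0.0, "dy": 0.0, "dz": 0.7, "twist": 0.0}])

```text
time_s: 3.1
position: [0.5838, 0.0155, 0.1282]
tcp_rot: [[0.334, -0.943, -0.002], [-0.943, -0.334, -0.006], [0.005, 0.004, -1.0]]
force: [-4.9, -0.1, 17.4]
opening: 0.01
```

17 N at z = 0.128 m matches the shut height and the hard stop. I'll hold there briefly, then lift.

arm_command(plan=[{"claw": 0.0, "dx": 0.0, "dy": 0.0, "dz": 0.3, "twist": 0.0}, {"claw": 0.0, "dx": 0.0, "dy": 0.0, "dz": 0.3, "twist": 0.0}, {"claw": 0.0, "dx": 0.0, "dy": 0.0, "dz": -3.0, "twist": 0.0}, {"claw": 0.0, "dx": 0.0, "dy": 0.0, "dz": -7.0, "twist": 0.0}, {"claw": 0.0, "dx": 0.0, "dy": 0.0, "dz": -7.0, "twist": 0.0}])

```text
time_s: 3.52
position: [0.5893, 0.0154, 0.2055]
tcp_rot: [[0.334, -0.943, 0.014], [-0.943, -0.334, -0.009], [0.013, -0.01, -1.0]]
force: [1.0, -0.7, 0.5]
opening: 0.008
```

```bash
python3 - <<'E'
from h import *
s=bot.read_state();print(s["position"],s["force"],s["joint_positions"])
im=bot.capture("wrist"); cv2.imwrite("pics/wrist3.png",im[:,:,::-1])
for k in("green","yellow","red"):print(k,[(b[:2],onz("wrist",b[1],.042,s).round(4)) for b in blobs(im,k)])
im=bot.capture("side"); cv2.imwrite("pics/side3.png",cv2.resize(im[140:280,180:350,::-1],None,fx=4,fy=4))
E
```

```text
[0.58925434 0.01538764 0.20553878] [ 0.98259389 -0.73033438  0.51769431] [-9.16447968 28.3064769  88.97128994 -0.41665985 61.85793023 61.52340989]
green [((np.int32(265), [35.7, 202.7]), array([0.4806, 0.3057, 0.042 ])), ((np.int32(24), [419.7, 338.1]), array([ 0.4634, -0.2366,  0.042 ]))]
yellow [((np.int32(155), [9.3, 200.4]), array([0.4667, 0.3573, 0.042 ]))]
red [((np.int32(351), [455.6, 323.9]), array([ 0.4978, -0.2819,  0.042 ]))]
```

View pics/side3.png

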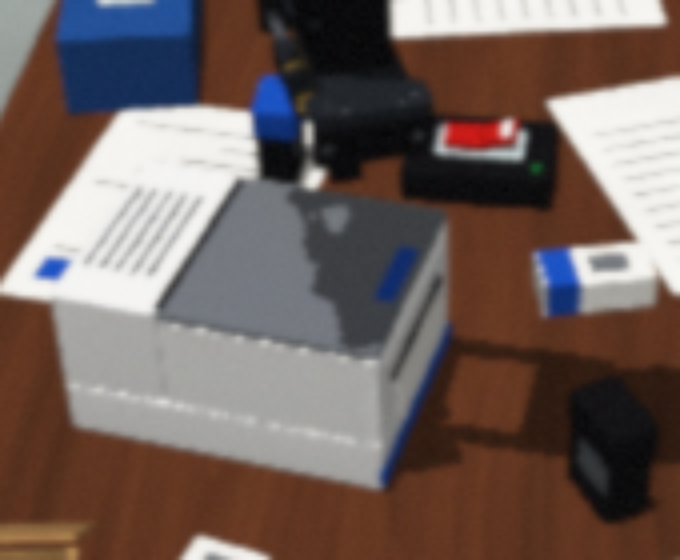

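View pics/wrist3.png

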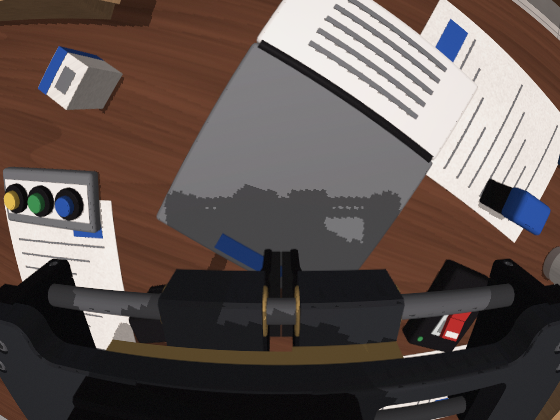

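Side view: the lid is flat and level with the white rear cover, its free edge at about (410,285) in the crop. Next is the rocker.

arm_command(plan=[{"claw": 0.0, "dx": 23.9, "dy": 19.5, "dz": 0.0, "twist": 23.0}, {"claw": 0.0, "dx": 23.9, "dy": 19.5, "dz": 0.0, "twist": 23.0}, {"claw": 0.0, "dx": 23.9, "dy": 19.5, "dz": 0.0, "twist": 23.0}, {"claw": 0.0, "dx": 23.9, "dy": 19.5, "dz": 0.0, "twist": 23.0}, {"claw": 0.0, "dx": 23.9, "dy": 19.5, "dz": 0.0, "twist": 23.0}, {"claw": 0.0, "dx": 23.9, "dy": 19.5, "dz": 0.0, "twist": 23.0}, {"claw": 0.0, "dx": 23.9, "dy": 19.5, "dz": 0.0, "twist": 23.0}, {"claw": 0.0, "dx": 23.9, "dy": 19.5, "dz": 3.0, "twist": 23.0}])

```text
time_s: 4.28
position: [0.4832, -0.2823, 0.1753]
tcp_rot: [[-0.065, -0.998, 0.012], [-0.998, 0.064, -0.017], [0.016, -0.013, -1.0]]
force: [0.9, -0.8, -0.1]
opening: 0.004
```

```bash
python3 - <<'E'
from h import *
s=bot.read_state();print(s["position"],s["force"],s["tcp_rot"])
im=bot.capture("wrist"); cv2.imwrite("pics/wrist4.png",im[:,:,::-1])
E
```

```text
[ 0.48324666 -0.28230455  0.17531765] [ 0.93859699 -0.78819657 -0.07016613] [[-0.06456584 -0.99783709  0.0123449 ]
 [-0.9977824   0.06435195 -0.01700317]
 [ 0.01617198 -0.01341535 -0.99977922]]
```

View pics/wrist4.png

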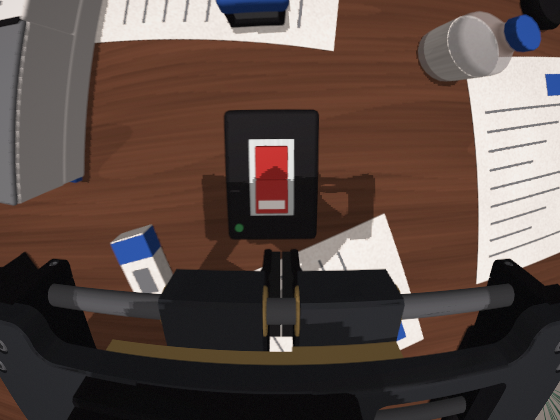

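```bash
python3 - <<'E'
from h import *
s=bot.read_state()
for p,z in(((271,205),.053),((271,181),.041),((228,112),.035),((318,112),.035),((316,237),.035),((227,236),.035)):print(p,onz("wrist",p,z,s).round(4))
t=np.array([.4855,-.276,.09])-s["position"];print((s["tcp_rot"].T@t)*100 if hasattr(s["tcp_rot"],"T") else np.array(s["tcp_rot"]).T@t*100)
E
```

```text
(271, 205) [ 0.4814 -0.2735  0.053 ]
(271, 181) [ 0.5005 -0.2747  0.041 ]
(228, 112) [ 0.5657 -0.2405  0.035 ]
(318, 112) [ 0.56   -0.3209  0.035 ]
(316, 237) [ 0.4404 -0.3142  0.035 ]
(227, 236) [ 0.4474 -0.2271  0.035 ]
[-0.50262621 -0.64737126  7.71446911]
```

arm_command(plan=[{"claw": 0.0, "dx": -0.6, "dy": -0.5, "dz": 3.0, "twist": 0.0}, {"claw": 0.0, "dx": -0.6, "dy": -0.5, "dz": 6.0, "twist": 0.0}, {"claw": 0.0, "dx": -0.6, "dy": -0.5, "dz": 9.0, "twist": 0.0}, {"claw": 0.0, "dx": -0.6, "dy": -0.5, "dz": 9.5, "twist": 0.0}, {"claw": 0.0, "dx": -0.6, "dy": -0.5, "dz": 9.5, "twist": 0.0}])

```text
time_s: 4.75
position: [0.482, -0.2731, 0.0692]
tcp_rot: [[-0.066, -0.998, -0.005], [-0.998, 0.066, -0.002], [0.003, 0.005, -1.0]]
force: [-0.5, 0.2, 0.7]
opening: 0.003
```

```bash
python3 - <<'E'
from h import *
s=bot.read_state();print(s["position"],s["force"])
im=bot.capture("side"); cv2.imwrite("pics/side5.png",cv2.resize(im[140:220,240:350,::-1],None,fx=6,fy=6))
im=bot.capture("wrist"); cv2.imwrite("pics/wrist5.png",im[:,:,::-1])
E
```

```text
[ 0.48198235 -0.27308568  0.06918477] [-0.51347417  0.20853708  0.70670191]
```

View pics/side5.png

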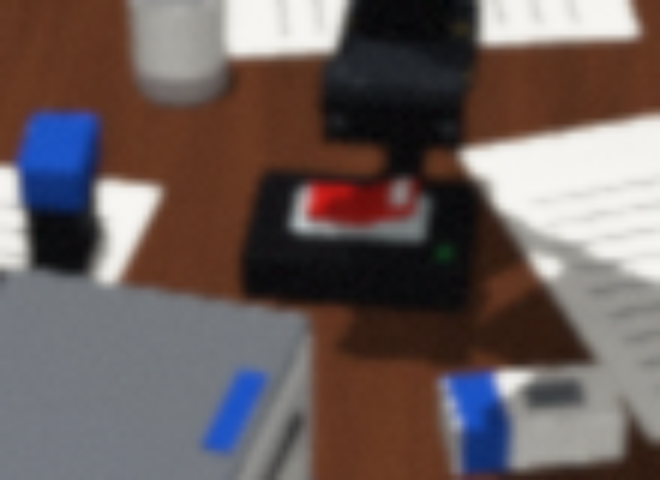

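View pics/wrist5.png

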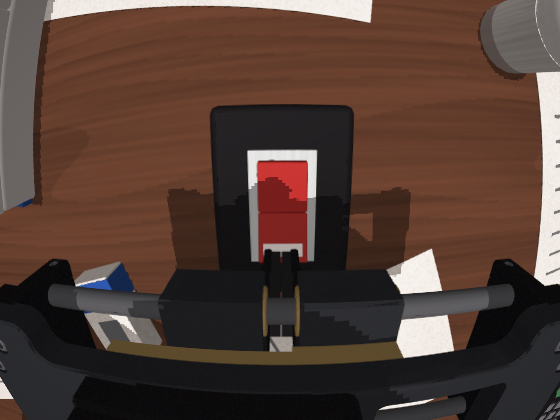

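Both views put the fingertips over the white bar, at about (282,250) in the wrist view. Now I'll press.

arm_command(plan=[{"claw": 0.0, "dx": 0.1, "dy": -0.2, "dz": 0.8, "twist": 0.0}, {"claw": 0.0, "dx": 0.1, "dy": -0.2, "dz": 1.5, "twist": 0.0}, {"claw": 0.0, "dx": 0.1, "dy": -0.2, "dz": 2.1, "twist": 0.0}, {"claw": 0.0, "dx": 0.1, "dy": -0.2, "dz": 2.5, "twist": 0.0}, {"claw": 0.0, "dx": 0.1, "dy": -0.2, "dz": 2.8, "twist": 0.0}, {"claw": 0.0, "dx": 0.1, "dy": -0.2, "dz": 2.8, "twist": 0.0}])

```text
time_s: 5.35
position: [0.4858, -0.2762, 0.045]
tcp_rot: [[-0.066, -0.998, -0.0], [-0.998, 0.066, -0.007], [0.007, -0.0, -1.0]]
force: [-3.1, 0.1, 6.7]
opening: 0.004
```

arm_command(plan=[{"claw": 0.0, "dx": 0.0, "dy": 0.0, "dz": 0.4, "twist": 0.0}, {"claw": 0.0, "dx": 0.0, "dy": 0.0, "dz": 0.6, "twist": 0.0}, {"claw": 0.0, "dx": 0.0, "dy": 0.0, "dz": 0.6, "twist": 0.0}])

```text
time_s: 5.6
position: [0.4858, -0.2763, 0.0445]
tcp_rot: [[-0.065, -0.998, 0.001], [-0.998, 0.065, -0.009], [0.009, -0.001, -1.0]]
force: [-8.5, 4.6, 40.7]
opening: 0.009
```

arm_command(plan=[{"claw": 0.0, "dx": 0.0, "dy": 0.0, "dz": -4.0, "twist": 0.0}, {"claw": 0.0, "dx": 0.0, "dy": 0.0, "dz": -8.0, "twist": 0.0}, {"claw": 0.0, "dx": 0.0, "dy": 0.0, "dz": -12.0, "twist": 0.0}, {"claw": 0.0, "dx": 0.0, "dy": 0.0, "dz": -14.0, "twist": 0.0}, {"claw": 0.0, "dx": 0.0, "dy": 0.0, "dz": -14.0, "twist": 0.0}])

```text
time_s: 6.02
position: [0.489, -0.2774, 0.1902]
tcp_rot: [[-0.065, -0.998, 0.01], [-0.998, 0.065, -0.017], [0.016, -0.012, -1.0]]
force: [-0.6, -0.6, 0.1]
opening: 0.004
```

```bash
python3 - <<'E'
from h import *
s=bot.read_state();print(s["position"],s["force"],s["joint_positions"])
im=bot.capture("side"); cv2.imwrite("pics/side6.png",cv2.resize(im[140:220,240:350,::-1],None,fx=6,fy=6))
im=bot.capture("wrist"); cv2.imwrite("pics/wrist6.png",im[:,:,::-1])
E
```

```text
[ 0.48898465 -0.27739311  0.1901778 ] [-0.58353779 -0.55142001  0.08751967] [-40.77336901  27.3553897   93.91867339  -0.38385377  57.65303845
  53.1518348 ]
```

View pics/side6.png

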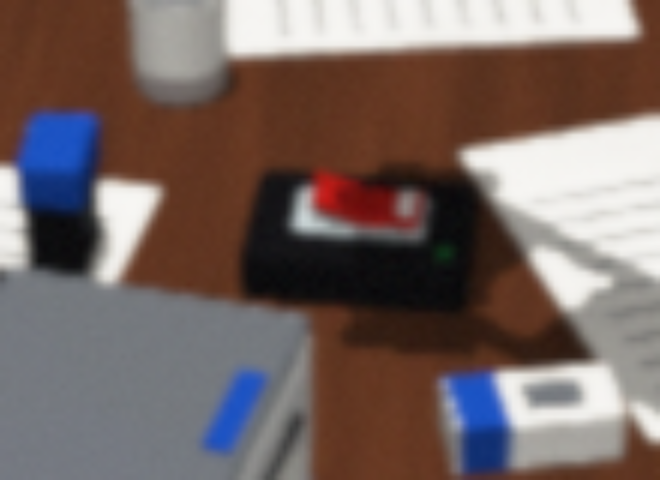

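View pics/wrist6.png

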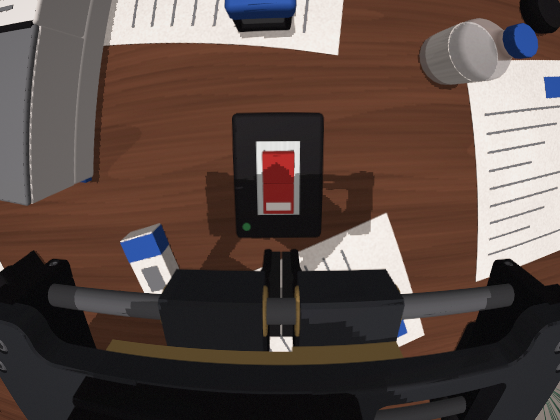

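The rocker is on: in the side crop its far end is up at about (330,185) and the white end is down at (410,205). Moving to the keypad.

arm_command(plan=[{"claw": 0.0, "dx": -29.2, "dy": 2.5, "dz": -0.5, "twist": -18.0}, {"claw": 0.0, "dx": -29.2, "dy": 2.5, "dz": -0.5, "twist": -18.0}, {"claw": 0.0, "dx": -29.2, "dy": 2.5, "dz": -0.5, "twist": -18.0}, {"claw": 0.0, "dx": -29.2, "dy": 2.5, "dz": -0.5, "twist": -18.0}, {"claw": 0.0, "dx": -29.2, "dy": 2.5, "dz": -0.5, "twist": -18.0}, {"claw": 0.0, "dx": -29.2, "dy": 2.5, "dz": -0.5, "twist": -18.0}, {"claw": 0.0, "dx": -29.2, "dy": 2.5, "dz": -0.5, "twist": -18.0}, {"claw": 0.0, "dx": -29.2, "dy": 2.5, "dz": -0.5, "twist": -18.0}])

```text
time_s: 6.78
position: [0.4765, 0.0247, 0.1851]
tcp_rot: [[0.253, -0.967, -0.005], [-0.967, -0.253, -0.006], [0.004, 0.006, -1.0]]
force: [-0.5, -0.2, -0.6]
opening: 0.001
```

arm_command(plan=[{"claw": 0.0, "dx": -26.8, "dy": -6.3, "dz": 0.0, "twist": 0.0}, {"claw": 0.0, "dx": -26.8, "dy": -6.3, "dz": 0.0, "twist": 0.0}, {"claw": 0.0, "dx": -26.8, "dy": -6.3, "dz": 0.0, "twist": 0.0}, {"claw": 0.0, "dx": -26.8, "dy": -6.3, "dz": 0.0, "twist": 0.0}, {"claw": 0.0, "dx": -26.8, "dy": -6.3, "dz": 0.0, "twist": 0.0}, {"claw": 0.0, "dx": -26.8, "dy": -6.3, "dz": 0.0, "twist": 0.0}, {"claw": 0.0, "dx": -26.8, "dy": -6.3, "dz": 0.0, "twist": 0.0}, {"claw": 0.0, "dx": -26.8, "dy": -6.3, "dz": 0.0, "twist": 0.0}])

```text
time_s: 7.45
position: [0.4685, 0.3048, 0.1813]
tcp_rot: [[0.258, -0.966, -0.007], [-0.966, -0.258, -0.004], [0.002, 0.007, -1.0]]
force: [0.9, 0.1, 0.3]
opening: 0.006
```

```bash
python3 - <<'E'
from h import *
s=bot.read_state();print(s["position"],s["force"],s["tcp_rot"])
im=bot.capture("wrist"); cv2.imwrite("pics/wrist7.png",im[:,:,::-1])
for k in("green","yellow","blue"):print(k,[(b[:2],onz("wrist",b[1],.040,s).round(4)) for b in blobs(im,k,60)])
E
```

```text
[0.46845676 0.30477192 0.18127541] [0.94456356 0.10455466 0.31680119] [[ 0.25810189 -0.96609515 -0.00660106]
 [-0.96611493 -0.25807876 -0.00415851]
 [ 0.00231393  0.0074507  -0.99996957]]
green [((np.int32(565), [276.0, 187.1]), array([0.4779, 0.3104, 0.04  ]))]
yellow [((np.int32(462), [224.7, 187.5]), array([0.4649, 0.3584, 0.04  ]))]
blue [((np.int32(1057), [352.9, 24.8]), array([0.6479, 0.2822, 0.04  ])), ((np.int32(984), [10.0, 160.6]), array([0.4335, 0.6358, 0.04  ])), ((np.int32(119), [475.8, 173.1]), array([0.5513, 0.1081, 0.04  ])), ((np.int32(565), [327.2, 188.1]), array([0.4898, 0.2625, 0.04  ])), ((np.int32(276), [327.7, 222.8]), array([0.4558, 0.2514, 0.04  ])), ((np.int32(71), [547.6, 282.2]), array([ 0.4504, -0.1032,  0.04  ]))]
```

View pics/wrist7.png

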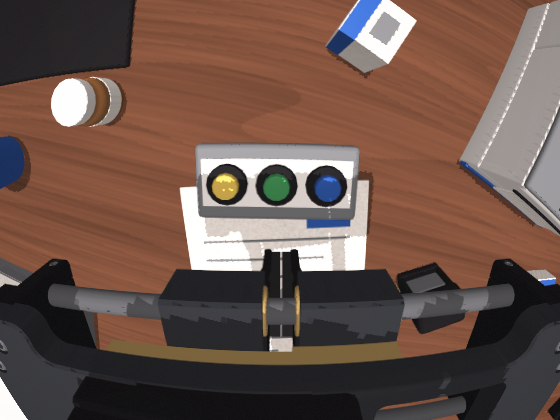

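arm_command(plan=[{"claw": 0.0, "dx": -0.3, "dy": -0.9, "dz": 3.0, "twist": 0.0}, {"claw": 0.0, "dx": -0.3, "dy": -0.9, "dz": 6.0, "twist": 0.0}, {"claw": 0.0, "dx": -0.3, "dy": -0.9, "dz": 9.0, "twist": 0.0}, {"claw": 0.0, "dx": -0.3, "dy": -0.9, "dz": 11.0, "twist": 0.0}, {"claw": 0.0, "dx": -0.3, "dy": -0.9, "dz": 11.5, "twist": 0.0}, {"claw": 0.0, "dx": -0.3, "dy": -0.9, "dz": 11.5, "twist": 0.0}])

```text
time_s: 8.0
position: [0.4736, 0.3041, 0.0635]
tcp_rot: [[0.256, -0.967, -0.014], [-0.967, -0.256, -0.01], [0.006, 0.016, -1.0]]
force: [-0.6, 0.3, 0.8]
opening: -0.001
```

```bash
python3 - <<'E'
from h import *
s=bot.read_state();print(s["position"],s["force"])
im=bot.capture("wrist"); cv2.imwrite("pics/wrist8.png",im[:,:,::-1])
E
```

```text
[0.47356691 0.30412321 0.06345276] [-0.63843184  0.33833374  0.82267921]
```

View pics/wrist8.png

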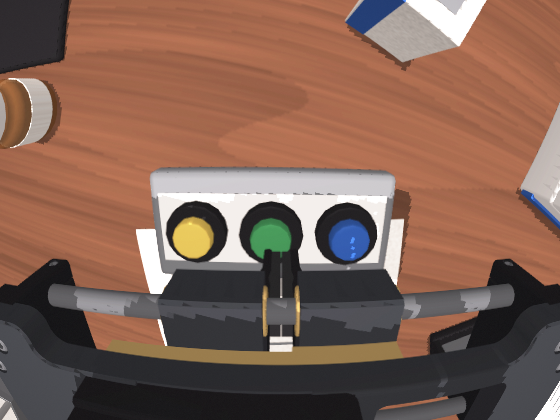

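The wrist view has the green key at (270,237), so the fingertips need about 5 mm more in -x and -y. I'll correct, then press.

arm_command(plan=[{"claw": 0.0, "dx": -0.5, "dy": -0.5, "dz": 0.3, "twist": 0.0}, {"claw": 0.0, "dx": -0.5, "dy": -0.5, "dz": 0.8, "twist": 0.0}, {"claw": 0.0, "dx": -0.5, "dy": -0.5, "dz": 1.2, "twist": 0.0}, {"claw": 0.0, "dx": -0.5, "dy": -0.5, "dz": 1.3, "twist": 0.0}])

```text
time_s: 8.38
position: [0.4784, 0.311, 0.0521]
tcp_rot: [[0.256, -0.967, -0.01], [-0.967, -0.256, -0.008], [0.005, 0.012, -1.0]]
force: [0.0, 0.7, 0.7]
opening: 0.003
```

```bash
python3 - <<'E'
from h import *
s=bot.read_state();print(s["position"],s["force"])
im=bot.capture("wrist"); cv2.imwrite("pics/wrist9.png",im[:,:,::-1])
im=bot.capture("side"); cv2.imwrite("pics/side9.png",cv2.resize(im[270:370,250:370,::-1],None,fx=6,fy=6))
E
```

```text
[0.4784191  0.31102834 0.05210084] [0.0479661  0.66739761 0.73312205]
```

View pics/wrist9.png

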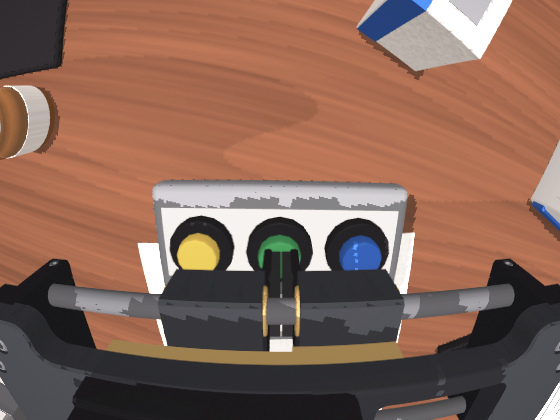

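View pics/side9.png

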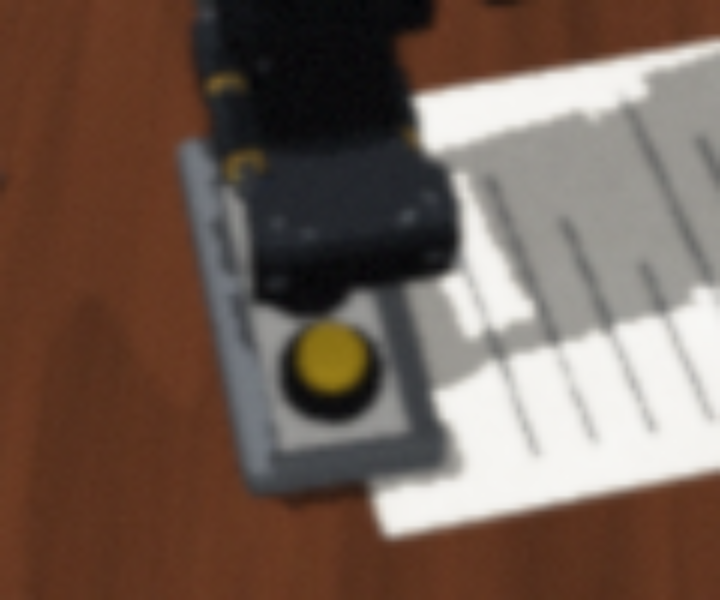

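The fingertips are centred on the green key at (280,250). Pressing in.

arm_command(plan=[{"claw": 0.0, "dx": 0.0, "dy": 0.0, "dz": 0.6, "twist": 0.0}, {"claw": 0.0, "dx": 0.0, "dy": 0.0, "dz": 1.1, "twist": 0.0}, {"claw": 0.0, "dx": 0.0, "dy": 0.0, "dz": 1.5, "twist": 0.0}, {"claw": 0.0, "dx": 0.0, "dy": 0.0, "dz": 1.8, "twist": 0.0}, {"claw": 0.0, "dx": 0.0, "dy": 0.0, "dz": 1.9, "twist": 0.0}, {"claw": 0.0, "dx": 0.0, "dy": 0.0, "dz": 1.9, "twist": 0.0}])

```text
time_s: 8.98
position: [0.4786, 0.3112, 0.0366]
tcp_rot: [[0.257, -0.966, -0.008], [-0.966, -0.257, -0.007], [0.005, 0.01, -1.0]]
force: [-4.5, -2.0, 23.1]
opening: -0.001
```

arm_command(plan=[{"claw": 0.0, "dx": 0.0, "dy": 0.0, "dz": 0.2, "twist": 0.0}, {"claw": 0.0, "dx": 0.0, "dy": 0.0, "dz": 0.2, "twist": 0.0}, {"claw": 0.0, "dx": 0.0, "dy": 0.0, "dz": 0.2, "twist": 0.0}, {"claw": 0.0, "dx": 0.0, "dy": 0.0, "dz": 0.2, "twist": 0.0}, {"claw": 0.0, "dx": 0.0, "dy": 0.0, "dz": 0.2, "twist": 0.0}])

```text
time_s: 9.4
position: [0.4786, 0.3112, 0.0367]
tcp_rot: [[0.257, -0.966, -0.008], [-0.966, -0.257, -0.007], [0.005, 0.01, -1.0]]
force: [-3.8, -1.3, 17.7]
opening: 0.008
```

```bash
python3 - <<'E'
from h import *
s=bot.read_state();print(s["position"],s["force"])
im=bot.capture("side"); cv2.imwrite("pics/side10.png",im[:,:,::-1])
im=bot.capture("wrist"); cv2.imwrite("pics/wrist10.png",im[:,:,::-1])
s=bot.read_state();print(s["position"],s["force"])
E
```

```text
[0.47855012 0.31120675 0.03667928] [-3.84618625 -1.27748676 17.69541184]
[0.47854479 0.31120786 0.03670328] [-2.85957064 -1.50564905 16.67267175]
```

View pics/side10.png

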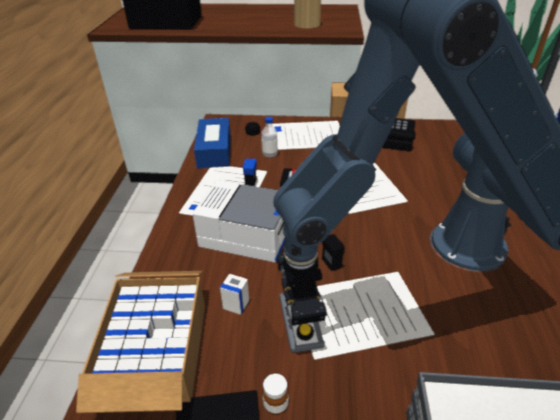

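View pics/wrist10.png

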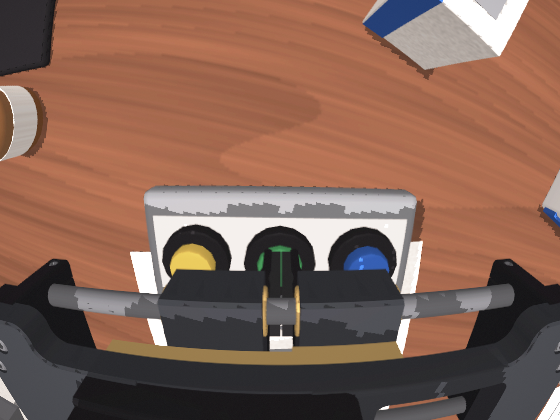

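The green key at (280,255) is sunk with a steady push of about 17 N. Its 5 N full-travel force is well exceeded, so it is on its stop. The lid is flat in the side view, and the bystanders in view stand where they did. Handing in.

```bash
python3 - <<'E'
from rig import bot
print(bot.hand_in())
s=bot.read_state();print(s["time_s"],s["position"],s["force"])
E
```

```text
the job is handed in; nothing more can be done
None
the job is handed in; nothing more can be done
```

I carried out the three presses in order and handed the job in at about 9.5 s, with the fingers still holding the green key in. No verdict was reported.

- **Lid:** the fingertips stopped at z = 0.128 m with 17 N, which matches the shut height. The side view afterwards showed the lid flat.
- **Rocker:** the fingertips stopped at z = 0.0445 m, against 0.045 m for on, with the push peaking at about 41 N. The pictures afterwards showed the white-marked end down and the other end up. I held that view before going to the keypad; the arm hid the rocker in the last one.
- **Green key:** the tip was steady at z = 0.0367 m, about 5.3 mm below the stated 42 mm top, with about 17 N. That exceeds the key's 5 N at full travel, so it is on its stop. The yellow and blue keys still stood up in the last wrist picture.
- **Bystanders:** the ones visible in the last pictures stand where they did at the start. I judged this by eye only and did not measure them again. The medicine box lying on the desk was last seen before the keypad move.

**Disagreement:** the tip height implies about 5.3 mm of key travel, while the force says it is fully in. The camera measurements of the green key and the power block also differed by about 2–6 mm between views.

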